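# Pile the L-shaped heatsink angles nose to tail on the bench mat

## Robot

A 6-joint arm with a two-finger parallel gripper is mounted at the origin on the work surface. World frame = base frame: x ahead of the robot, y to its left, z up, the work surface at z = 0. Lengths are in m, angles in rad, forces in N, time in s.
With the tool pointing down it reaches from about 0.225 to 0.875 m from the base axis. Payload 3.4 kg.
Tool frame: the origin (TCP) lies between the finger pads; the fingertips stand 22 mm ahead of it and the grasp point (between the pads) lies 3 mm ahead of it (manip.finger_overhang is the distance from the TCP to the fingertips, in m); z points along the fingers, y is the line along which they close (so a half turn about z gives the same grasp; the last joint's range is limited). The gripper opens to 85 mm and grips with 20 to 120 N. Pads are 22 mm wide; open, the fingers measure 114 mm over their backs; the gripper's body (76 mm by 85 mm) begins 54 mm behind the grasp point. The pads swing forward as they close: fully open they stand 13 mm farther back than shut.
Start: joints at [-1.329, 0.276, 1.505, -0, 1.361, -0.121], TCP at [0.204, -0.538, 0.253] pointing down, gripper open.
Joint ranges: [-2.89, 2.89], [-0.75, 2.08], [0.22, 2.7], [-1.18, 4.32], [0.11, 2.71], [-2.7, 2.7]. Speed limits (rad/s): [2.57, 2.57, 3.14, 3.14, 3.14, 3.14].

## Interface

Orientations are given as a unit quaternion [w, x, y, z].
In Python, from rig import get_state, eyes, order, manip gives the robot as it stands.
- The arm moves only by the tool drive_tool, never from a script. Its argument "rows" is a list of rows, each a list of 4 numbers: the shift along the tool's x, y, z in units of 25 mm (1.0 is 25 mm), then the turn about the tool's z in units of 6 degrees (1.0 is 6 degrees). A call has exactly 8 rows; each row is the pose to reach, as a shift and turn from the pose commanded when the call began, along the tool's axes at that moment; what a row does not reach only later rows make up. A row lasts 1/12 s, in which the tool goes at most 41.7 mm and 7.16 degrees, less where a joint would pass 70% of its speed; a pose out of reach is approached as far as the arm can. A call with a gripper value outside its range is refused whole. "grip" is the finger opening in mm, from 0 to 85.4, set as the call begins (left out, the last holds). The fingers move at their own pace and stop on an object; "newtons" is the grip in N (left out, the last holds). Time passes only in rows, so rows that repeat a pose let the fingers close, or fill a call up. It gives the time, the measured TCP pose, the force, the opening and the grip force at its end, in the units of the state.
- get_state(): the state, without advancing time (a new reading comes with each control period).
- eyes.get_image(name): name is "scene" or "top"; returns (picture, depth): 400x640x3 uint8, red, green, blue; 400x640 float32, m along the optical axis (not along the pixel's ray), 0 where there is no reading.
- eyes.camera_info(name): a dict with "fx", "fy", "cx", "cy" (pixels), "R" (3x3) and "t" (3): a world point X has camera coordinates R X + t. Camera axes: x right, y down, z forward; pixel columns grow to the right and rows downward; lengths in m; the calibration is good to about 2 mm. A picture is of the moment at which its call begins. camera_info takes no time and is no camera call.
- order.sign_off(): hands the job in; it is judged then, once.
The state is a dict: "clock": time; "qpos": joint angles; "qd": joint speeds; "effort": joint torques, N m; "position": TCP position; "ee_rot": TCP orientation; "contact_force": force on the tool from outside, world axes, zero at the start; "moment": the same for the moment, N m; "width": finger opening in m; "gripper_force": force on a finger pad.
Only numpy, scipy, OpenCV 4.12 (cv2) and the standard library are available. Lean on these libraries where they do the work, as an engineer would, in place of code of your own. Each camera call takes 0.05 s, during which the arm holds its last target. There are 200 camera calls.

## Task

Take the two aluminium L-shaped angles from the sloping rack and stack them one after the other on the third one, which lies on the green mat. Lay each one flat, lip upwards and turned end for end from the one beneath, with its plain end close up to the lip of the one beneath and the sides in line, so that the lips alternate and the pile is balanced. Set them down without letting them fall, leave the bottom one where it lies, and do not disturb the screwdriver, the solder reel or the yellow meter.

Things in the scene. Friction and masses are not known exactly. Their poses are not given: they have to be found in the camera images.
- base_angle: aluminium L: flat leg 96 (x) x 46 (y) x 12 mm (z), with a lip across its +x end, 12 mm thick, rising 10 mm above the leg's upper face (22 in all). 0.11 to 0.22 kg. Origin: centre of the flat leg's underside; x to the lip end, z out of the upper face. Grip it across y. Lies flat on the mat, lip up: the bottom of the pile. Loose.
- angle_a: aluminium L: flat leg 96 (x) x 46 (y) x 12 mm (z), with a lip across its +x end, 12 mm thick, rising 10 mm above the leg's upper face (22 in all). 0.11 to 0.22 kg. Origin: centre of the flat leg's underside; x to the lip end, z out of the upper face. Grip it across y. Starts underside down on the sloping rack, lip at the upper end; in the left or right place.
- angle_b: aluminium L: flat leg 96 (x) x 46 (y) x 12 mm (z), with a lip across its +x end, 12 mm thick, rising 10 mm above the leg's upper face (22 in all). 0.11 to 0.22 kg. Origin: centre of the flat leg's underside; x to the lip end, z out of the upper face. Grip it across y. Starts underside down on the sloping rack, lip at the lower end; in the other place. Either may be stacked first.
- base_angle_lip (a point): middle of the top of the lip of base_angle (42 mm along x and 22 mm along z from its origin)
- angle_a_lip (a point): middle of the top of the lip of angle_a (42 mm along x and 22 mm along z from its origin)
- angle_b_lip (a point): middle of the top of the lip of angle_b (42 mm along x and 22 mm along z from its origin)
- rack: fixed dark steel rack: board 150 x 270 mm (y) sloping at 30 degrees, falling along the rack's +x (away from the robot), from 107 to 32 mm above the table; yellow middle line. The angles rest against an 8 mm high stop at its lower edge, about 60 mm either side of the middle, over 50 mm apart. Origin on the table; the board is 64 mm above it there, where the angles' origins are.
- mat: fixed olive green bench mat, 300 (x) x 260 (y) x 3 mm, thin yellow lines along both long sides. Origin: centre of its underside, on the table.
- screwdriver: bystander: red-handled screwdriver, 190 mm long, lying on the mat's far part, roughly along the mat's y. Leave alone.
- solder_reel: bystander: blue reel, 52 mm diameter, 36 mm high, standing on the table just beyond the rack. Origin: centre of its underside. Leave alone.
- meter: bystander: yellow pocket meter, 50 (x) x 85 (y) x 36 mm high, lying on the table beyond the work. Origin: centre of its underside. Leave alone.
Mind the look-alikes: they are no part of the job. Leave any black or blue look-alike of the angle_b alone. Leave any red look-alike of the angle_a alone.

How it is judged:
On the way:
1. one angle from the rack lies properly on the bottom one, let go (((x of angle_a in the frame of base_angle between -0.027 and -0.0095 m and y of angle_a in the frame of base_angle between -0.01 and 0.01 m and z of angle_a in the frame of base_angle between 0.009 and 0.015 m and x of angle_a_lip in the frame of base_angle below -0.03 m and angle between the x axis of angle_a and the x axis of base_angle, either way round below 0.2 rad and angle between angle_a's own z axis and vertical below 0.07 rad and contact force between the fingers and angle_a below 0.1 N and linear speed of angle_a below 0.03 m/s) or (x of angle_b in the frame of base_angle between -0.027 and -0.0095 m and y of angle_b in the frame of base_angle between -0.01 and 0.01 m and z of angle_b in the frame of base_angle between 0.009 and 0.015 m and x of angle_b_lip in the frame of base_angle below -0.03 m and angle between the x axis of angle_b and the x axis of base_angle, either way round below 0.2 rad and angle between angle_b's own z axis and vertical below 0.07 rad and contact force between the fingers and angle_b below 0.1 N and linear speed of angle_b below 0.03 m/s))), for 0.2 s.
At the end, for the whole second after the job is handed in: One pile of three: each added angle flat (4 deg), resting on the leg beneath (3 mm), lip up at the end opposite to the lip beneath, under about 15 mm between its plain end and that lip, sides in line (10 mm, 11 deg); let go, at rest; bottom one within 20 mm of its start (((x of angle_a in the frame of base_angle between -0.027 and -0.0095 m and y of angle_a in the frame of base_angle between -0.01 and 0.01 m and z of angle_a in the frame of base_angle between 0.009 and 0.015 m and x of angle_a_lip in the frame of base_angle below -0.03 m and angle between the x axis of angle_a and the x axis of base_angle, either way round below 0.2 rad and angle between each of angle_a, angle_b's own z axis and vertical below 0.07 rad and x of angle_b in the frame of angle_a between -0.027 and -0.0095 m and y of angle_b in the frame of angle_a between -0.01 and 0.01 m and z of angle_b in the frame of angle_a between 0.009 and 0.015 m and x of angle_b_lip in the frame of angle_a below -0.03 m and angle between the x axis of angle_b and the x axis of angle_a, either way round below 0.2 rad) or (x of angle_b in the frame of base_angle between -0.027 and -0.0095 m and y of angle_b in the frame of base_angle between -0.01 and 0.01 m and z of angle_b in the frame of base_angle between 0.009 and 0.015 m and x of angle_b_lip in the frame of base_angle below -0.03 m and angle between the x axis of angle_b and the x axis of base_angle, either way round below 0.2 rad and angle between each of angle_b, angle_a's own z axis and vertical below 0.07 rad and x of angle_a in the frame of angle_b between -0.027 and -0.0095 m and y of angle_a in the frame of angle_b between -0.01 and 0.01 m and z of angle_a in the frame of angle_b between 0.009 and 0.015 m and x of angle_a_lip in the frame of angle_b below -0.03 m and angle between the x axis of angle_a and the x axis of angle_b, either way round below 0.2 rad)) and contact force between the fingers and angle_a below 0.1 N and linear speed of each of angle_a, angle_b below 0.03 m/s and contact force between the fingers and angle_b below 0.1 N and distance of base_angle from where it was at the start of the episode below 0.02 m and angle between base_angle's own z axis and vertical below 0.07 rad and contact force between the fingers and base_angle below 0.1 N); the robot touches nothing.
It fails at once if screwdriver is disturbed (moved more than 25 mm) (distance of screwdriver from where it was at the start of the episode above 0.025 m).
It fails at once if solder_reel is disturbed (moved more than 25 mm) (distance of solder_reel from where it was at the start of the episode above 0.025 m).
It fails at once if meter is disturbed (moved more than 25 mm) (distance of meter from where it was at the start of the episode above 0.025 m).
It fails at once if an angle falls freely (faster than 0.6 m/s, about a 2 cm drop) (linear speed of angle_a above 0.6 m/s and contact force between the fingers and angle_a below 0.1 N).
It fails at once if an angle falls freely (faster than 0.6 m/s, about a 2 cm drop) (linear speed of angle_b above 0.6 m/s and contact force between the fingers and angle_b below 0.1 N).
It also fails if it takes over 54 s, if anything falls off the work surface, if the arm or the gripper's body presses on something with over 40 N, if the wrist force passes 120 N, or if a joint passes its speed limit or range.

## Working session

There is one attempt and no reset: what is moved stays moved. The work goes in short steps, Python scripts to look and compute and a tool call to move; the robot and the scene stay as the last step left them, time stands still between calls to the robot, and variables do not carry over. Pictures are saved under pics/ and viewed, at most 10 in all, crops included, and the job is handed in when it is done.

Besides the shell and the picture viewer there is one more tool, called after "Call:" by a JSON object that holds its "fn" and its "kwargs", one argument or row to a line. drive_tool: Moves the arm, as the interface text tells. Its arguments: {"type":"object","properties":{"rows":{"type":"array","items":{"type":"array","items":{"type":"number"}}},"grip":{"type":"number"},"newtons":{"type":"number"}},"required":["rows"]}

```bash
mkdir -p pics; ls; python3 - <<'E'
from rig import get_state, eyes, order, manip
import cv2,numpy as np
s=get_state(); print({k:np.round(s[k],4).tolist() for k in s})
for n in ["scene","top"]:
    p,d=eyes.get_image(n); cv2.imwrite(f"pics/{n}0.png",p[:,:,::-1]); np.savez(f"pics/{n}0.npz",p=p,d=d)
    print(n,eyes.camera_info(n))
print([a for a in dir(manip) if a[0]!='_'])
E
```

```text
pics
{'clock': 0.0, 'qpos': [-1.329, 0.2766, 1.5061, 0.0, 1.3607, -0.121], 'qd': [-0.0001, 0.0003, -0.0006, 0.0003, -0.001, -0.0003], 'effort': [0.0012, -41.677, -24.5805, -0.0003, 0.0108, 0.0], 'position': [0.204, -0.5371, 0.2524], 'ee_rot': [-0.0009, 0.9836, 0.1804, -0.0], 'contact_force': [-0.1784, 0.1214, 0.2093], 'moment': [-0.0105, 0.0002, 0.001], 'gripper_force': 0.0, 'width': 0.0852}
scene {'fx': 390.05125097557413, 'fy': 390.05125097557413, 'cx': 322.2123411772197, 'cy': 200.57342828632883, 'R': array([[ 0.82819747,  0.56036955, -0.00865551],
       [ 0.32412702, -0.49152811, -0.80829561],
       [-0.45719868,  0.66662289, -0.58871325]]), 't': array([-0.54648577, -0.0655966 ,  1.06665383])}
top {'fx': 411.8907380924912, 'fy': 411.8907380924912, 'cx': 320.7191963140798, 'cy': 200.115033539769, 'R': array([[ 0.02662865, -0.99963541,  0.00446774],
       [-0.99249253, -0.02697155, -0.11929427],
       [ 0.11937128, -0.00125756, -0.99284889]]), 't': array([0.05670801, 0.58525419, 1.11944234])}
['MotionError', 'finger_overhang']
```

View pics/scene0.png

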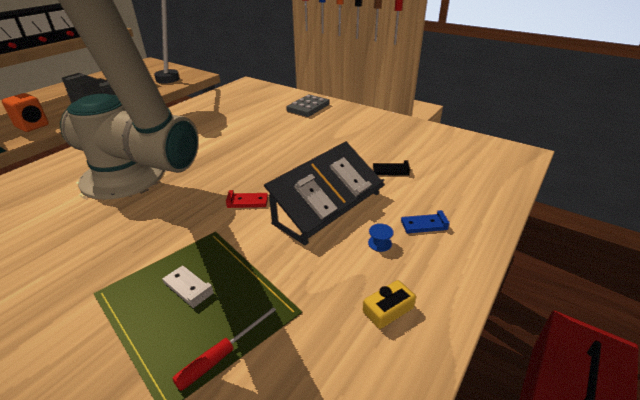

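View pics/top0.png

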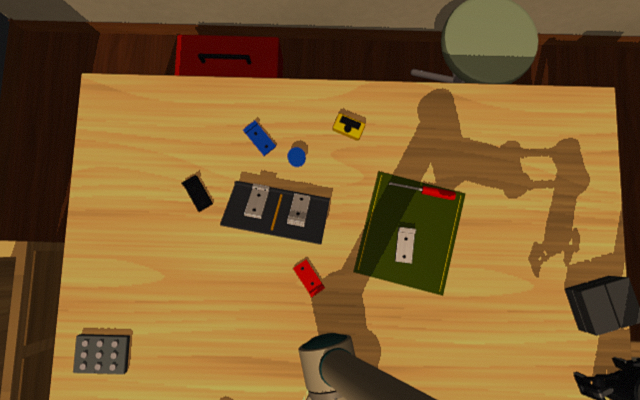

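Top view: silver pieces on the rack at (257,202) and (299,210), and one on the mat at (405,245). Could be mistaken for them: red L (309,277), blue L (260,138), black L (198,192). I choose the two silver ones on the rack and check them in a close crop.

```bash
python3 - <<'E'
import cv2,numpy as np
t=np.load("pics/top0.npz")["p"][:,:,::-1]; s=np.load("pics/scene0.npz")["p"][:,:,::-1]
f=lambda im,x,y,w,h,k: cv2.resize(im[y:y+h,x:x+w],None,fx=k,fy=k,interpolation=cv2.INTER_CUBIC)
a=f(t,240,180,80,50,5); b=f(t,385,215,40,50,5)   # 400x250, 200x250
c=f(s,290,150,84,70,5); d=f(s,155,255,64,60,5)   #420x350, 320x300
out=np.zeros((600,800,3),np.uint8)
out[:250,:400]=a; out[:250,400:600]=b; out[250:600,:420]=c; out[250:550,420:740]=d
cv2.imwrite("pics/crop0.png",out)
E
```

```text
(no output)
```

View pics/crop0.png

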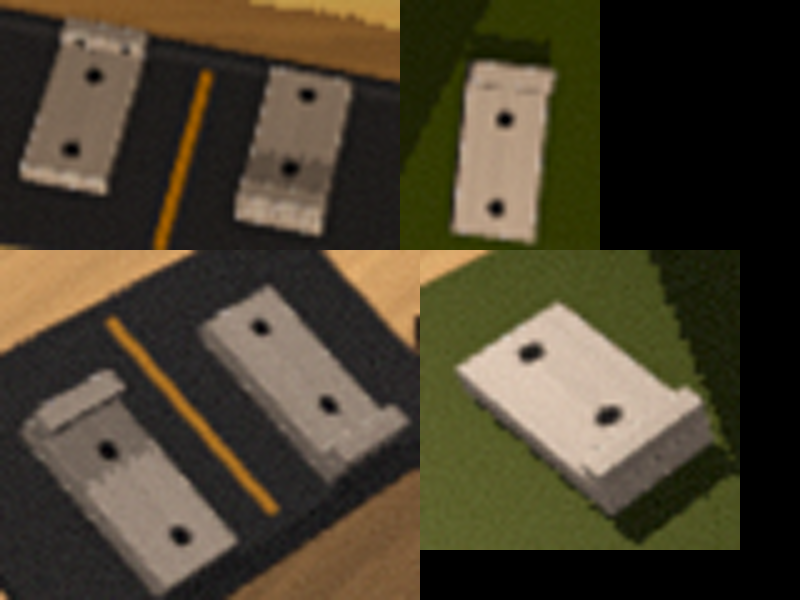

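The crop confirms it: the right rack piece (299,210) has its lip at the upper end, near the robot, so it is angle_a. The left one (257,202) has its lip at the lower end, so it is angle_b. The base at (405,245) has its lip at the far (+x) end. Next I'll measure the poses from depth.

```bash
cat > h.py <<'E'
import cv2,numpy as np
from rig import get_state, eyes
def cloud(n,p,d,box):
    c=eyes.camera_info(n); x0,y0,x1,y1=box
    hsv=cv2.cvtColor(np.ascontiguousarray(p),cv2.COLOR_RGB2HSV)
    m=(hsv[...,1]<75)&(hsv[...,2]>85)&(d>0); k=np.zeros_like(m); k[y0:y1,x0:x1]=1; m&=k
    nl,l,st,_=cv2.connectedComponentsWithStats(m.astype(np.uint8)); 
    m=l==1+np.argmax(st[1:,4]); m=cv2.morphologyEx(m.astype(np.uint8),cv2.MORPH_CLOSE,np.ones((5,5)))>0
    m&=d>0
    v,u=np.nonzero(m); z=d[v,u]
    P=np.c_[(u-c["cx"])/c["fx"]*z,(v-c["cy"])/c["fy"]*z,z]
    return (P-c["t"])@c["R"]   # R^T (P-t)
def rect(P):
    (cx,cy),(w,h),a=cv2.minAreaRect((P[:,:2]*1000).astype(np.float32))
    if w<h: w,h,a=h,w,a+90
    a=(a+90)%180-90
    return f"c=({cx:.1f},{cy:.1f}) size {w:.1f}x{h:.1f} yaw {a:.1f} med {np.round(np.median(P,0)*1000,1)} n {len(P)}"
E
python3 - <<'E'
from h import *
B={"top":dict(a=(284,190,313,230),b=(241,180,272,222),base=(392,222,418,268)),
   "scene":dict(a=(290,172,338,222),b=(328,152,374,200),base=(155,255,219,312))}
for n in B:
    z=np.load(f"pics/{n}0.npz")
    for k,b in B[n].items():
        P=cloud(n,z["p"],z["d"],b); print(n,k,rect(P), "z5..95",np.round(np.percentile(P[:,2],[2,50,98])*1000,1))
        cc=P-P.mean(0); u,s,vt=np.linalg.svd(cc,full_matrices=False); print("   n",np.round(vt[2],3),"long",np.round(vt[0],3))
    # mat / rack yellow lines yaw
    p=np.ascontiguousarray(z["p"]); hsv=cv2.cvtColor(p,cv2.COLOR_RGB2HSV)
    m=(hsv[...,0]>15)&(hsv[...,0]<26)&(hsv[...,1]>200)
    box=(268,188,288,235) if n=="top" else (308,158,350,208)
    k=np.zeros_like(m);k[box[1]:box[3],box[0]:box[2]]=1;m&=k
    v,u=np.nonzero(m&(z["d"]>0)); c=eyes.camera_info(n); d=z["d"][v,u]
    P=(np.c_[(u-c["cx"])/c["fx"]*d,(v-c["cy"])/c["fy"]*d,d]-c["t"])@c["R"]
    u_,s,vt=np.linalg.svd(P-P.mean(0),full_matrices=False); print("rack line",len(P),np.round(P.mean(0)*1000,1),np.round(vt[0],3), np.degrees(np.arctan2(vt[0][1],vt[0][0])))
E
```

```text
top a c=(515.8,137.4) size 45.3x14.2 yaw 81.2 med [515.8 138.3 100.9] n 99 z5..95 [ 88.3 100.9 109.7]
   n [ 0.845 -0.13  -0.519] long [0.152 0.988 0.   ]
top b c=(609.7,240.0) size 44.8x13.1 yaw 86.2 med [610.5 239.3  62.6] n 64 z5..95 [56.4 62.6 67.5]
   n [ 0.385 -0.011 -0.923] long [-0.063 -0.998 -0.014]
top base c=(466.7,-168.9) size 98.4x50.5 yaw -6.7 med [ 467.3 -167.8   16. ] n 531 z5..95 [10.1 16.  27.7]
   n [ 0.063  0.022 -0.998] long [-0.992  0.109 -0.06 ]
rack line 105 [543.2 192.1  73.7] [-0.859  0.137  0.494] 170.93277262830853
scene a c=(551.8,137.3) size 98.4x59.8 yaw -9.8 med [554.4 126.4  75.5] n 869 z5..95 [ 51.   75.5 106.4]
   n [-0.529  0.149 -0.835] long [ 0.827 -0.133 -0.547]
scene b c=(573.9,250.0) size 99.4x59.0 yaw -9.1 med [575.4 239.6  74.7] n 692 z5..95 [52.4 74.7 97.8]
   n [-0.414  0.152 -0.897] long [ 0.883 -0.171 -0.437]
scene base c=(460.6,-167.5) size 110.3x46.4 yaw -5.6 med [ 473.3 -170.8   15.9] n 1099 z5..95 [ 7.4 15.9 26.9]
   n [ 0.057  0.037 -0.998] long [ 0.993 -0.106  0.053]
rack line 46 [547.9 191.5  72.2] [ 0.858 -0.149 -0.491] -9.848971289485803
```

```bash
cat >> h.py <<'E'
from scipy.optimize import least_squares
from scipy.spatial.transform import Rotation as Rn
def proj(n,X):
    c=eyes.camera_info(n); q=np.atleast_2d(X)@c["R"].T+c["t"]
    return np.c_[q[:,0]/q[:,2]*c["fx"]+c["cx"],q[:,1]/q[:,2]*c["fy"]+c["cy"]]
def solve(obs,x0,mode):
    """obs: (cam,(body xyz mm),(u,v)); params x,y (mm),yaw(deg); mode: ('flat',z) or ('rack',sign,p0)"""
    def pose(p):
        if mode[0]=='flat': return Rn.from_euler('z',p[2],degrees=True), np.array([p[0],p[1],mode[1]])
        R=Rn.from_euler('zy',[p[2],30],degrees=True)
        if mode[1]<0: R=R*Rn.from_euler('z',180,degrees=True)
        h=(np.array(p[:2])-mode[2][:2])@[np.cos(np.radians(p[2])),np.sin(np.radians(p[2]))]
        return R,np.array([p[0],p[1],mode[2][2]-h*np.tan(np.pi/6)])
    def f(p):
        R,t=pose(p)
        return np.concatenate([(proj(c,(R.apply(b)+t)/1000)[0]-uv) for c,b,uv in obs])
    s=least_squares(f,x0); return s.x,pose(s.x)[1],np.round(s.fun.reshape(-1,2),1).tolist()
E
python3 - <<'E'
from h import *
T=lambda x,y:(240+x/5,180+y/5); S=lambda x,y:(290+x/5,150+(y-250)/5)
T2=lambda x,y:(385+(x-400)/5,215+y/5); S2=lambda x,y:(155+(x-420)/5,255+(y-250)/5)
p0=np.array([545,192,73.])
a=[("top",(-48,-23,12),T(350,82)),("top",(-48,23,12),T(270,67)),("top",(48,-23,0),T(322,235)),("top",(48,23,0),T(235,221)),
   ("scene",(-48,-23,12),S(160,582)),("scene",(-48,23,12),S(237,541))]
a=[(c,(x,-y,z),uv) for c,(x,y,z),uv in a]  # lip uphill: body turned 180
b=[("top",(-48,23,0),T(20,178)),("top",(-48,-23,0),T(105,193)),("top",(48,-23,22),T(148,32)),("top",(48,23,22),T(64,18)),
   ("scene",(-48,23,12),S(268,288)) if 0 else ("scene",(-48,23,12),S(268,287)),("scene",(-48,-23,12),S(200,328)),]
print("a",solve(a,[551,130,-9.3],('rack',-1,p0)))
print("b",solve(b,[570,249,-9.3],('rack',1,p0)))
g=[("top",(-48,23,12),T2(452,232)),("top",(-48,-23,12),T2(535,242)),("top",(48,-23,22),T2(556,70)),("top",(48,23,22),T2(471,60)),
   ("scene",(-48,23,12),S2(558,302)),("scene",(-48,-23,12),S2(457,369)),("scene",(48,23,22),S2(695,390)),("scene",(48,-23,22),S2(592,476))]
print("base",solve(g,[460,-168,-6],('flat',3)))
E
```

```text
a (array([548.78926648, 130.72515279,  -8.59982638]), array([548.78926648, 130.72515279,  65.54684977]), [[0.6, -0.8], [0.2, -0.2], [-0.5, -0.3], [-0.1, -0.1], [0.5, -0.1], [-1.1, -0.5]])
b (array([568.17017569, 244.50397535,  -7.91628051]), array([568.17017569, 244.50397535,  63.92508702]), [[0.6, 0.2], [0.5, -0.4], [-0.4, -1.1], [0.1, -0.5], [-0.9, 0.1], [0.6, -1.8]])
base (array([ 464.67132392, -168.0207008 ,   -5.70934797]), array([ 464.67132392, -168.0207008 ,    3.        ]), [[-0.4, -0.2], [-0.7, -0.1], [-0.7, 0.1], [0.0, -0.0], [-0.8, -0.6], [-1.4, -0.6], [1.0, 1.8], [0.3, -0.0]])
```

```bash
cat > go.py <<'E'
import sys,numpy as np
from rig import get_state
from scipy.spatial.transform import Rotation as Rn
s=get_state(); q=np.array(s["ee_rot"]); R=Rn.from_quat(q[[1,2,3,0]])
M=R.as_matrix(); p=np.array(s["position"])*1000; yaw=np.degrees(np.arctan2(M[1,0],M[0,0]))
print("t %.2f p %s yaw %.2f F %s w %.1f g %.1f tiltz %s"%(s["clock"],np.round(p,1),yaw,np.round(s["contact_force"],1),s["width"]*1000,s["gripper_force"],np.round(M[:,2],4)))
a=list(map(float,sys.argv[1:])); 
for i in range(0,len(a),4):
    x,y,z,w=a[i:i+4]; d=M.T@(np.array([x,y,z])-p)/25; t=-(((w-yaw)+180)%360-180)/6
    print("units",np.round(d,2),round(t,2))
E
python3 go.py 552 130 200 -8.9 552 130 130 -8.9
```

```text
t 0.10 p [ 203.9 -537.1  252.5] yaw 20.78 F [-0.7  0.2  0.6] w 85.5 g 0.0 tiltz [-4.0e-04  1.7e-03 -1.0e+00]
units [ 22.49 -20.01   2.14] 4.95
units [ 22.48 -20.     4.94] 4.95
```

Call:
{"fn": "drive_tool", "kwargs": {
  "rows": [
    [22.5, -20, 2, 5],
    [22.5, -20, 2, 5],
    [22.5, -20, 2, 5],
    [22.5, -20, 2, 5],
    [22.5, -20, 2, 5],
    [22.5, -20, 2, 5],
    [22.5, -20, 2, 5],
    [22.5, -20, 2, 5]
  ],
  "grip": 58,
  "newtons": 40
}}

```text
clock: 0.77
position: [0.357, -0.2435, 0.2311]
ee_rot: [-0.0, 0.997, -0.081, -0.0]
contact_force: [1.5, -1.0, 0.3]
width: 0.0582
gripper_force: 0.0
```

```bash
python3 go.py 552 130 200 -8.9
```

```text
t 0.77 p [ 357.  -243.5  231.1] yaw -9.25 F [ 1.5 -1.   0.3] w 58.2 g 0.0 tiltz [-1.e-04  2.e-04 -1.e+00]
units [  5.3  -16.     1.25] -0.06
```

Call:
{"fn": "drive_tool", "kwargs": {
  "rows": [
    [5.3, -16, 1.25, 0],
    [5.3, -16, 1.25, 0],
    [5.3, -16, 1.25, 0],
    [5.3, -16, 1.25, 0],
    [5.3, -16, 1.25, 0],
    [5.3, -16, 1.25, 0],
    [5.3, -16, 1.25, 0],
    [5.3, -16, 1.25, 0]
  ]
}}

```text
clock: 1.43
position: [0.5107, 0.0514, 0.2064]
ee_rot: [0.0, 0.997, -0.08, -0.0]
contact_force: [0.4, 0.1, -0.4]
width: 0.0583
gripper_force: 0.0
```

```bash
python3 go.py 552 130 120 -8.9
```

```text
t 1.43 p [510.7  51.4 206.4] yaw -9.19 F [ 0.4  0.1 -0.4] w 58.3 g 0.0 tiltz [-4.e-04 -3.e-04 -1.e+00]
units [ 1.13 -3.37  3.45] -0.05
```

Call:
{"fn": "drive_tool", "kwargs": {
  "rows": [
    [1, -3, 0.5, 0],
    [1, -3, 1, 0],
    [1, -3, 2, 0],
    [1, -3, 2, 0],
    [1, -3, 2, 0],
    [1, -3, 2, 0],
    [1, -3, 2, 0],
    [1, -3, 2, 0]
  ]
}}

```text
clock: 2.1
position: [0.5477, 0.1183, 0.1583]
ee_rot: [-0.0, 0.997, -0.081, 0.001]
contact_force: [0.4, 0.6, -0.3]
width: 0.0577
gripper_force: 0.0
```

```bash
python3 go.py 552 130 107 -8.9 552 130 90 -8.9
```

```text
t 2.10 p [547.7 118.3 158.3] yaw -9.31 F [ 0.4  0.6 -0.3] w 57.7 g 0.0 tiltz [ 0.0026  0.     -1.    ]
units [ 0.09 -0.49  2.05] -0.07
units [ 0.09 -0.49  2.73] -0.07
```

Call:
{"fn": "drive_tool", "kwargs": {
  "rows": [
    [0.1, -0.5, 0, -0.05],
    [0.1, -0.5, 0.5, -0.05],
    [0.1, -0.5, 1, -0.05],
    [0.1, -0.5, 1.6, -0.05],
    [0.1, -0.5, 2, -0.05],
    [0.1, -0.5, 2.2, -0.05],
    [0.1, -0.5, 2.24, -0.05],
    [0.1, -0.5, 2.28, -0.05]
  ]
}}

```text
clock: 2.77
position: [0.552, 0.1313, 0.1]
ee_rot: [-0.0, 0.997, -0.078, 0.0]
contact_force: [-0.2, -0.6, -0.1]
width: 0.0582
gripper_force: 0.0
```

```bash
python3 go.py 552 130 96 -8.9
python3 - <<'E'
from h import *
p,d=eyes.get_image("scene"); cv2.imwrite("pics/s1.png",cv2.resize(p[110:230,270:400,::-1],None,fx=5,fy=5,interpolation=cv2.INTER_CUBIC))
E
```

```text
t 2.77 p [552.  131.3 100. ] yaw -8.92 F [-0.2 -0.6 -0.1] w 58.2 g 0.0 tiltz [ 6.e-04  1.e-04 -1.e+00]
units [0.01 0.05 0.16] -0.0
```

View pics/s1.png

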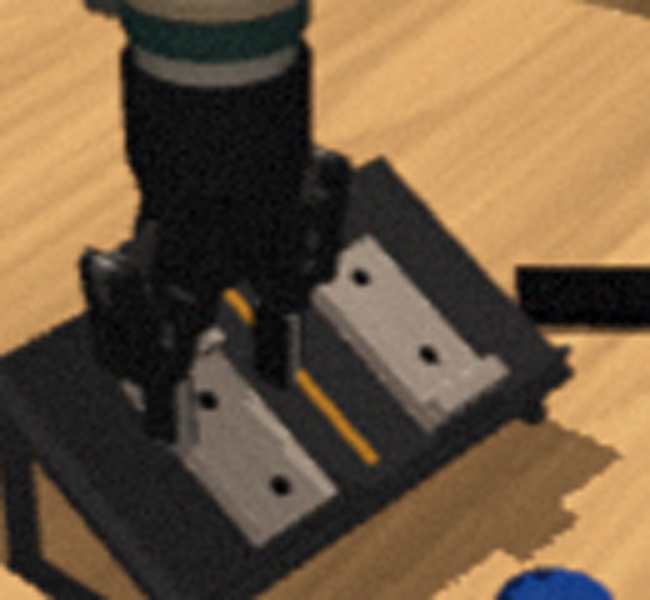

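Fingers straddle angle_a (left tip at crop (165,440), right at (280,385)), just above the board. I'll lower a little more while watching the force.

Call:
{"fn": "drive_tool", "kwargs": {
  "rows": [
    [0, 0, 0.04, 0],
    [0, 0, 0.08, 0],
    [0, 0, 0.12, 0],
    [0, 0, 0.16, 0],
    [0, 0, 0.16, 0],
    [0, 0, 0.16, 0],
    [0, 0, 0.16, 0],
    [0, 0, 0.16, 0]
  ]
}}

```text
clock: 3.48
position: [0.5517, 0.1312, 0.0958]
ee_rot: [0.0, 0.997, -0.078, 0.0]
contact_force: [0.0, 0.8, 0.6]
width: 0.0583
gripper_force: 0.0
```

Call:
{"fn": "drive_tool", "kwargs": {
  "rows": [
    [0, 0, 0.04, 0],
    [0, 0, 0.08, 0],
    [0, 0, 0.12, 0],
    [0, 0, 0.12, 0],
    [0, 0, 0.12, 0],
    [0, 0, 0.12, 0],
    [0, 0, 0.12, 0],
    [0, 0, 0.12, 0]
  ]
}}

```text
clock: 4.15
position: [0.5516, 0.1312, 0.0928]
ee_rot: [0.0, 0.997, -0.078, 0.0]
contact_force: [0.0, -0.0, -0.2]
width: 0.0578
gripper_force: 0.0
```

Call:
{"fn": "drive_tool", "kwargs": {
  "rows": [
    [0, 0, 0.03, 0],
    [0, 0, 0.06, 0],
    [0, 0, 0.09, 0],
    [0, 0, 0.12, 0],
    [0, 0, 0.12, 0],
    [0, 0, 0.12, 0],
    [0, 0, 0.12, 0],
    [0, 0, 0.12, 0]
  ]
}}

```text
clock: 4.82
position: [0.5517, 0.1312, 0.0898]
ee_rot: [0.0, 0.997, -0.078, 0.0]
contact_force: [0.4, 0.1, -0.8]
width: 0.0578
gripper_force: 0.0
```

Call:
{"fn": "drive_tool", "kwargs": {
  "rows": [
    [0, 0, 0.03, 0],
    [0, 0, 0.06, 0],
    [0, 0, 0.09, 0],
    [0, 0, 0.12, 0],
    [0, 0, 0.12, 0],
    [0, 0, 0.12, 0],
    [0, 0, 0.12, 0],
    [0, 0, 0.12, 0]
  ]
}}

```text
clock: 5.48
position: [0.5516, 0.1312, 0.0868]
ee_rot: [0.0, 0.997, -0.078, 0.0]
contact_force: [0.6, 0.1, -0.1]
width: 0.0582
gripper_force: 0.0
```

Call:
{"fn": "drive_tool", "kwargs": {
  "rows": [
    [0, 0, -0.04, 0],
    [0, 0, -0.04, 0],
    [0, 0, -0.04, 0],
    [0, 0, -0.04, 0],
    [0, 0, -0.04, 0],
    [0, 0, -0.04, 0],
    [0, 0, -0.04, 0],
    [0, 0, -0.04, 0]
  ],
  "grip": 40,
  "newtons": 40
}}

```text
clock: 6.15
position: [0.5519, 0.1313, 0.0879]
ee_rot: [-0.0, 0.997, -0.078, 0.0]
contact_force: [0.7, 0.8, 2.4]
width: 0.0446
gripper_force: 43.4
```

Call:
{"fn": "drive_tool", "kwargs": {
  "rows": [
    [0, 0, -0.2, 0],
    [0, 0, -0.6, 0],
    [0, 0, -1.2, 0],
    [0, 0, -2, 0],
    [0, 0, -3, 0],
    [0, 0, -3.5, 0],
    [0, 0, -3.5, 0],
    [0, 0, -3.5, 0]
  ]
}}

```text
clock: 6.82
position: [0.5516, 0.1312, 0.176]
ee_rot: [-0.0, 0.997, -0.078, 0.001]
contact_force: [-0.3, 0.2, -2.2]
width: 0.0447
gripper_force: 42.6
```

```bash
python3 go.py 510 3 175 -8.9 510 3 70 -8.9
python3 - <<'E'
from h import *
p,d=eyes.get_image("scene"); cv2.imwrite("pics/s2.png",cv2.resize(p[80:230,250:400,::-1],None,fx=4,fy=4,interpolation=cv2.INTER_CUBIC))
print(proj("scene",[[.51,.003,0],[.51,.05,0],[.51,-.05,0]]),proj("top",[[.51,.003,0],[.51,.05,0],[.51,-.05,0]]))
E
```

```text
t 6.82 p [551.6 131.2 176. ] yaw -8.91 F [-0.3  0.2 -2.2] w 44.7 g 42.6 tiltz [ 0.0013 -0.     -1.    ]
units [-0.85  5.32  0.04] -0.0
units [-0.86  5.32  4.24] -0.0
[[265.05779366 246.43452052]
 [278.97502782 234.38143309]
 [248.05639937 261.15865963]] [[344.20101547 227.68407076]
 [327.80595155 227.24305811]
 [362.6870966  228.18132991]]
```

View pics/s2.png

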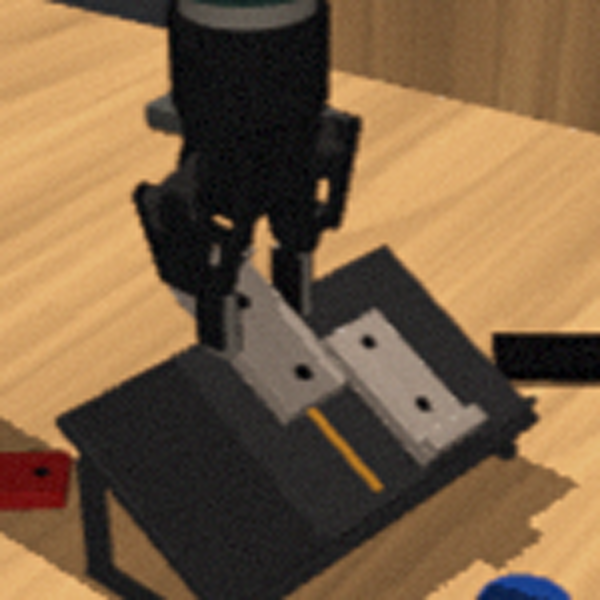

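Angle_a is held at about 30°, clear of the rack (crop (275,330)). I'll carry it to the clear table spot between rack and mat and press it flat there.

Call:
{"fn": "drive_tool", "kwargs": {
  "rows": [
    [-0.2, 1.2, 0, 0],
    [-0.5, 2.8, 0, 0],
    [-0.85, 4.3, 0, 0],
    [-0.85, 5.3, 0, 0],
    [-0.85, 5.3, 0.7, 0],
    [-0.85, 5.3, 2, 0],
    [-0.85, 5.3, 3.4, 0],
    [-0.85, 5.3, 4.2, 0]
  ]
}}

```text
clock: 7.53
position: [0.5067, 0.0036, 0.0663]
ee_rot: [-0.0, 0.997, -0.078, -0.004]
contact_force: [-0.7, 0.6, -2.1]
width: 0.0446
gripper_force: 42.5
```

Call:
{"fn": "drive_tool", "kwargs": {
  "rows": [
    [0, 0, 0.1, 0],
    [0, 0, 0.2, 0],
    [0, 0, 0.3, 0],
    [0, 0, 0.4, 0],
    [0, 0, 0.5, 0],
    [0, 0, 0.6, 0],
    [0, 0, 0.7, 0],
    [0, 0, 0.7, 0]
  ],
  "newtons": 25
}}

```text
clock: 8.2
position: [0.51, 0.0037, 0.0528]
ee_rot: [0.0, 0.997, -0.078, 0.0]
contact_force: [-0.2, -1.3, -1.1]
width: 0.0449
gripper_force: 42.5
```

Call:
{"fn": "drive_tool", "kwargs": {
  "rows": [
    [0, 0, 0.08, 0],
    [0, 0, 0.16, 0],
    [-0.02, 0, 0.24, 0],
    [-0.04, 0, 0.32, 0],
    [-0.06, 0, 0.4, 0],
    [-0.08, 0, 0.48, 0],
    [-0.1, 0, 0.56, 0],
    [-0.1, 0, 0.56, 0]
  ],
  "grip": 40,
  "newtons": 25
}}

```text
clock: 8.87
position: [0.5064, 0.0031, 0.0402]
ee_rot: [0.001, 0.997, -0.077, -0.001]
contact_force: [-6.3, -3.3, 11.9]
width: 0.0449
gripper_force: 44.9
```

Call:
{"fn": "drive_tool", "kwargs": {
  "rows": [
    [-0.02, 0, 0.06, 0],
    [-0.03, 0, 0.12, 0],
    [-0.04, 0, 0.18, 0],
    [-0.06, 0, 0.24, 0],
    [-0.07, 0, 0.3, 0],
    [-0.08, 0, 0.36, 0],
    [-0.1, 0, 0.4, 0],
    [-0.1, 0, 0.4, 0]
  ]
}}

```text
clock: 9.53
position: [0.5065, 0.0007, 0.0311]
ee_rot: [0.003, 0.997, -0.076, 0.002]
contact_force: [-4.5, -17.5, 13.8]
width: 0.0447
gripper_force: 46.1
```

```bash
python3 go.py; python3 - <<'E'
from h import *
p,d=eyes.get_image("scene"); cv2.imwrite("pics/s3.png",cv2.resize(p[150:300,200:350,::-1],None,fx=4,fy=4,interpolation=cv2.INTER_CUBIC))
E
```

```text
t 9.53 p [506.5   0.7  31.1] yaw -8.76 F [ -4.5 -17.5  13.8] w 44.7 g 46.1 tiltz [ 0.0037 -0.0062 -1.    ]
```

View pics/s3.png

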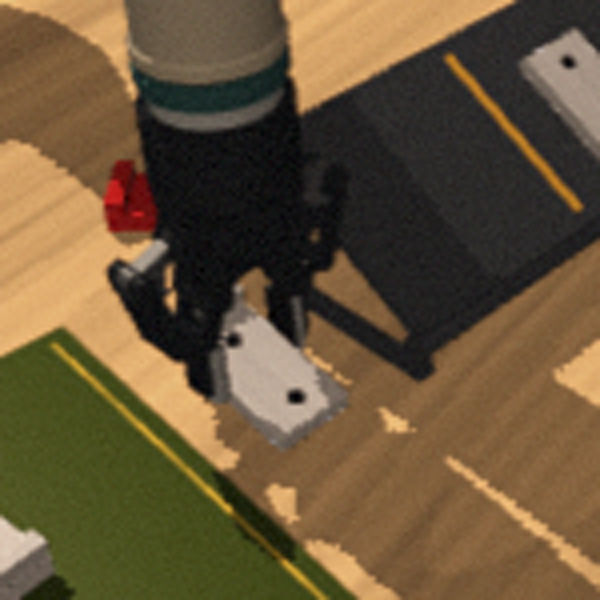

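The gripper's left finger linkage rubs the rack's leg (crop (310,290)), hence the lateral force. I'll lift, shift toward the robot and away from the rack, then press again.

Call:
{"fn": "drive_tool", "kwargs": {
  "rows": [
    [0, 0.1, -0.4, 0],
    [0, 0.4, -0.8, 0],
    [-0.3, 0.5, -1, 0],
    [-1, 0.6, -1, 0],
    [-1.8, 0.6, -1, 0],
    [-2, 0.6, -1, 0],
    [-2, 0.6, -1, 0],
    [-2, 0.6, -0.8, 0]
  ]
}}

```text
clock: 10.25
position: [0.4549, -0.0028, 0.0495]
ee_rot: [0.0, 0.997, -0.078, 0.002]
contact_force: [0.2, -0.5, -1.1]
width: 0.0449
gripper_force: 44.7
```

```bash
python3 go.py
```

```text
t 10.25 p [454.9  -2.8  49.5] yaw -8.90 F [ 0.2 -0.5 -1.1] w 44.9 g 44.7 tiltz [ 3.8e-03 -6.0e-04 -1.0e+00]
```

Call:
{"fn": "drive_tool", "kwargs": {
  "rows": [
    [0, 0, 0.2, 0],
    [0, 0, 0.4, 0],
    [0, 0, 0.55, 0],
    [-0.02, 0, 0.65, 0],
    [-0.05, 0, 0.75, 0],
    [-0.06, 0, 0.8, 0],
    [-0.08, 0, 0.85, 0],
    [-0.08, 0, 0.85, 0]
  ]
}}

```text
clock: 10.92
position: [0.4517, -0.0023, 0.0279]
ee_rot: [0.0, 0.997, -0.078, 0.0]
contact_force: [-3.4, 0.8, 7.0]
width: 0.0447
gripper_force: 46.0
```

Call:
{"fn": "drive_tool", "kwargs": {
  "rows": [
    [0, 0, 0.03, 0],
    [-0.02, 0, 0.06, 0],
    [-0.02, 0, 0.1, 0],
    [-0.03, 0, 0.13, 0],
    [-0.03, 0, 0.16, 0],
    [-0.04, 0, 0.2, 0],
    [-0.04, 0, 0.2, 0],
    [-0.04, 0, 0.2, 0]
  ]
}}

```text
clock: 11.58
position: [0.4501, -0.002, 0.0229]
ee_rot: [-0.0, 0.997, -0.078, -0.0]
contact_force: [-3.1, 0.7, 7.5]
width: 0.0444
gripper_force: 46.7
```

Call:
{"fn": "drive_tool", "kwargs": {
  "rows": [
    [0, 0, 0.03, 0],
    [-0.01, 0, 0.06, 0],
    [-0.01, 0, 0.09, 0],
    [-0.01, 0, 0.12, 0],
    [-0.01, 0, 0.12, 0],
    [-0.01, 0, 0.12, 0],
    [-0.01, 0, 0.12, 0],
    [-0.01, 0, 0.12, 0]
  ]
}}

```text
clock: 12.25
position: [0.4493, -0.0019, 0.0203]
ee_rot: [-0.0, 0.997, -0.077, -0.001]
contact_force: [-4.8, 1.7, 12.5]
width: 0.0447
gripper_force: 47.5
```

```bash
python3 go.py; python3 - <<'E'
from h import *
print(proj("scene",[[.45,0,0.01]]))
p,d=eyes.get_image("scene"); cv2.imwrite("pics/s4.png",cv2.resize(p[170:290,170:320,::-1],None,fx=5,fy=5,interpolation=cv2.INTER_CUBIC))
E
```

```text
t 12.25 p [449.3  -1.9  20.3] yaw -8.88 F [-4.8  1.7 12.5] w 44.7 g 47.5 tiltz [-1.5e-03  2.0e-04 -1.0e+00]
[[242.88918452 233.4998178 ]]
```

View pics/s4.png

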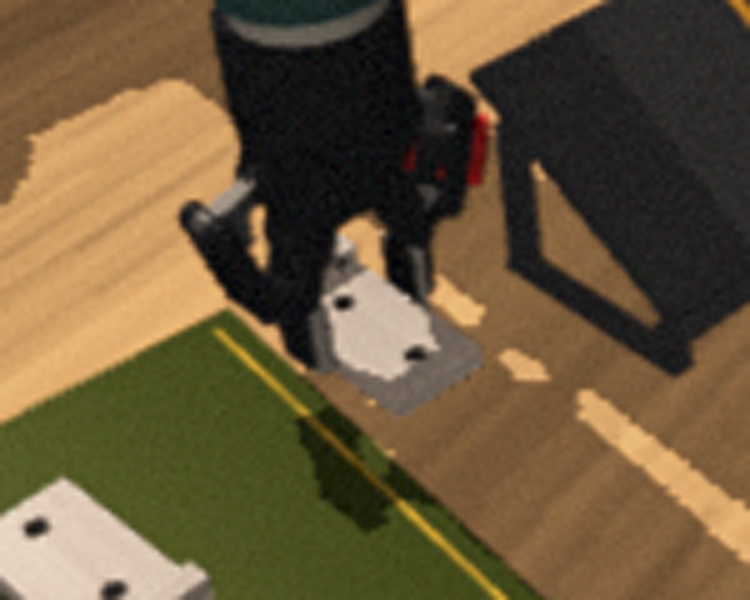

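Piece lies at crop (390,330), nearly flat. I'll check the remaining tilt from depth.

```bash
python3 - <<'E'
from h import *
p,d=eyes.get_image("scene"); c=eyes.camera_info("scene")
import itertools
poly=np.array([[345,290],[385,280],[470,350],[405,400],[340,345]])/5+[170,170]
m=np.zeros(d.shape,np.uint8); cv2.fillPoly(m,[poly.astype(np.int32)],1); v,u=np.nonzero((m>0)&(d>0)); z=d[v,u]
P=(np.c_[(u-c["cx"])/c["fx"]*z,(v-c["cy"])/c["fy"]*z,z]-c["t"])@c["R"]*1000
A=np.c_[P[:,:2]-[450,0],np.ones(len(P))]
r=least_squares(lambda k:A@k-P[:,2],[0,0,12],loss="soft_l1").x; print(r,np.degrees(np.arctan(r[:2])),len(P),P.min(0),P.max(0))
E
```

```text
[-3.48605592e-03  7.76254269e-05  1.29032562e+01] [-0.19973548  0.00444761] 381 [432.96217195 -30.23209162   8.4863255 ] [504.91021605  21.77834786  16.07498486]
```

Call:
{"fn": "drive_tool", "kwargs": {
  "rows": [
    [0, 0, 0, 0],
    [0, 0, 0, 0],
    [0, 0, 0, 0],
    [0, 0, 0, 0],
    [0, 0, 0, 0],
    [0, 0, 0, 0],
    [0, 0, 0, 0],
    [0, 0, 0, 0]
  ],
  "grip": 54
}}

```text
clock: 13.02
position: [0.4503, -0.0022, 0.0194]
ee_rot: [0.0, 0.997, -0.078, -0.0]
contact_force: [0.5, 0.7, 0.0]
width: 0.0541
gripper_force: 0.0
```

```bash
python3 go.py; python3 - <<'E'
from h import *
p,d=eyes.get_image("scene"); c=eyes.camera_info("scene")
im=cv2.resize(p[215:265,222:282,::-1],None,fx=10,fy=10,interpolation=cv2.INTER_CUBIC); cv2.imwrite("pics/s5.png",im)
E
```

```text
t 13.02 p [450.3  -2.2  19.4] yaw -8.91 F [0.5 0.7 0. ] w 54.1 g 0.0 tiltz [-1.e-04 -1.e-04 -1.e+00]
```

View pics/s5.png

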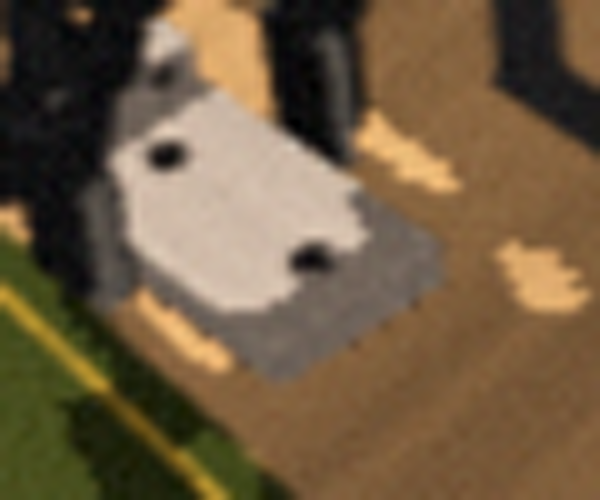

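```bash
cat >> h.py <<'E'
def ray(n,u,v,z):
    c=eyes.camera_info(n); C=-c["R"].T@c["t"]; r=c["R"].T@np.array([(u-c["cx"])/c["fx"],(v-c["cy"])/c["fy"],1])
    return (C+r*(z/1000-C[2])/r[2])*1000
E
python3 - <<'E'
from h import *
S=lambda x,y:(222+x/10,215+y/10)
for n,(u,v),z in [("scene",S(167,155),12),("scene",S(310,258),12),("scene",S(275,383),0),("scene",S(445,275),0),("scene",S(275,350),12),("scene",S(443,245),12)]: print(ray(n,u,v,z).round(1))
print("base holes/top",[ray("top",*q,15).round(1) for q in [(406,238.8),(404.2,256.6)]])
E
```

```text
[437.1   0.7  12. ]
[486.4  -7.1  12. ]
[496.6 -31.2   0. ]
[504.4  14.2   0. ]
[499.7 -32.4  12. ]
[507.4  11.8  12. ]
base holes/top [array([ 482.5, -171.1,   15. ]), array([ 432.6, -166.1,   15. ])]
```

Holes at crop (167,155) and (310,258) put angle_a's centre at about (454,-2), 4 mm ahead of the TCP and flat. I'll regrip and lift.

Call:
{"fn": "drive_tool", "kwargs": {
  "rows": [
    [0, 0, 0, 0],
    [0, 0, 0, 0],
    [0, 0, 0, 0],
    [0, 0, 0, 0],
    [0, 0, 0, 0],
    [0, 0, 0, 0],
    [0, 0, 0, 0],
    [0, 0, 0, 0]
  ],
  "grip": 40,
  "newtons": 50
}}

```text
clock: 13.73
position: [0.4503, -0.0023, 0.02]
ee_rot: [0.0, 0.997, -0.078, 0.0]
contact_force: [-1.1, -0.2, 5.5]
width: 0.0447
gripper_force: 54.6
```

Call:
{"fn": "drive_tool", "kwargs": {
  "rows": [
    [0, 0, -0.2, 0],
    [0, 0, -0.6, 0],
    [0, 0, -1.2, 0],
    [0, 0, -2, 0],
    [0, 0, -2.4, 0],
    [0, 0, -2.4, 0],
    [0, 0, -2.4, 0],
    [0, 0, -2.4, 0]
  ]
}}

```text
clock: 14.4
position: [0.4495, -0.0021, 0.0789]
ee_rot: [-0.0, 0.997, -0.078, -0.001]
contact_force: [-0.9, 0.6, -1.5]
width: 0.0449
gripper_force: 51.5
```

```bash
python3 go.py 442.6 -166.3 80 -5.8 442.6 -166.3 45 -5.8
```

```text
t 14.40 p [449.5  -2.1  78.9] yaw -8.92 F [-0.9  0.6 -1.5] w 44.9 g 51.5 tiltz [-1.4e-03  2.0e-04 -1.0e+00]
units [ 0.75  6.53 -0.04] -0.52
units [0.75 6.53 1.36] -0.52
```

Call:
{"fn": "drive_tool", "kwargs": {
  "rows": [
    [0.1, 1, 0, -0.1],
    [0.3, 2.4, 0, -0.3],
    [0.5, 3.9, 0, -0.52],
    [0.75, 5.2, 0, -0.52],
    [0.75, 6.2, 0, -0.52],
    [0.75, 6.53, 0, -0.52],
    [0.75, 6.53, 0, -0.52],
    [0.75, 6.53, 0, -0.52]
  ]
}}

```text
clock: 15.07
position: [0.4425, -0.1656, 0.0786]
ee_rot: [-0.001, 0.999, -0.051, -0.001]
contact_force: [0.8, -0.2, -1.3]
width: 0.0448
gripper_force: 51.6
```

```bash
python3 go.py 442.6 -166.3 38 -5.8; python3 - <<'E'
from h import *
p,d=eyes.get_image("scene"); cv2.imwrite("pics/s6.png",cv2.resize(p[225:325,130:250,::-1],None,fx=6,fy=6,interpolation=cv2.INTER_CUBIC))
E
```

```text
t 15.07 p [ 442.5 -165.6   78.6] yaw -5.88 F [ 0.8 -0.2 -1.3] w 44.8 g 51.6 tiltz [-0.0022  0.002  -1.    ]
units [0.01 0.03 1.62] -0.01
```

View pics/s6.png

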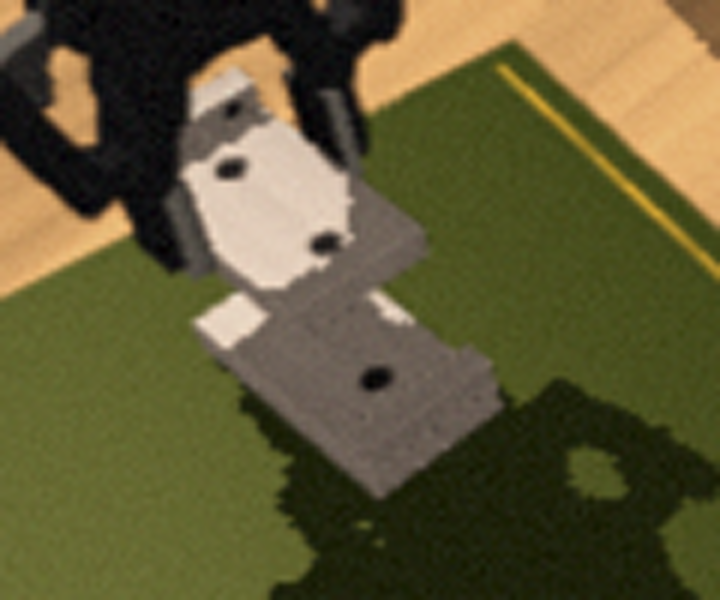

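Angle_a is level above the base: its holes are at crop (232,168) and (325,243), and the base's hole is at (376,378). Checking the offset with rays.

```bash
python3 - <<'E'
from h import *
S=lambda x,y:(130+x/6,225+y/6)
a=[ray("scene",*S(232,168),70.7),ray("scene",*S(325,243),70.7)]; b=ray("scene",*S(376,378),15)
m=(a[0]+a[1])/2; d=(a[1]-a[0])[:2]; print(a,b,d,np.degrees(np.arctan2(d[1],d[0])))
th=np.radians(-5.8); ex=np.array([np.cos(th),np.sin(th)]); ey=np.array([-ex[1],ex[0]])
ca=m[:2]-7*ex; cb=b[:2]-18*ex; print("a c",ca,"base c",cb,"rel",(ca-cb)@ex,(ca-cb)@ey)
E
```

```text
[array([ 429.1299197 , -163.56733692,   70.7       ]), array([ 478.56355868, -169.01555505,   70.7       ])] [ 484.07067352 -168.99447593   15.        ] [49.43363898 -5.44821814] -6.28934311862797
a c [ 446.88257423 -165.5840519 ] base c [ 466.16282076 -167.17546258] rel -19.342367408717216 -0.3651265393926478
```

Call:
{"fn": "drive_tool", "kwargs": {
  "rows": [
    [0.06, 0.02, 0.3, 0],
    [0.06, 0.02, 0.8, 0],
    [0.06, 0.02, 1.2, 0],
    [0.06, 0.02, 1.45, 0],
    [0.06, 0.02, 1.55, 0],
    [0.06, 0.02, 1.62, 0],
    [0.06, 0.02, 1.66, 0],
    [0.06, 0.02, 1.66, 0]
  ]
}}

```text
clock: 15.78
position: [0.4451, -0.1669, 0.0381]
ee_rot: [0.0, 0.999, -0.05, 0.0]
contact_force: [-0.1, -0.2, -1.1]
width: 0.045
gripper_force: 51.6
```

Call:
{"fn": "drive_tool", "kwargs": {
  "rows": [
    [0, 0, 0.02, 0],
    [0, 0, 0.04, 0],
    [0, 0, 0.06, 0],
    [0, 0, 0.08, 0],
    [0, 0, 0.08, 0],
    [0, 0, 0.08, 0],
    [0, 0, 0.08, 0],
    [0, 0, 0.08, 0]
  ]
}}

```text
clock: 16.45
position: [0.4449, -0.1671, 0.036]
ee_rot: [0.0, 0.999, -0.051, 0.0]
contact_force: [-0.9, 0.7, -0.9]
width: 0.0444
gripper_force: 51.6
```

Call:
{"fn": "drive_tool", "kwargs": {
  "rows": [
    [0, 0, 0.02, 0],
    [0, 0, 0.04, 0],
    [0, 0, 0.05, 0],
    [0, 0, 0.05, 0],
    [0, 0, 0.05, 0],
    [0, 0, 0.05, 0],
    [0, 0, 0.05, 0],
    [0, 0, 0.05, 0]
  ]
}}

```text
clock: 17.12
position: [0.445, -0.1671, 0.0349]
ee_rot: [0.0, 0.999, -0.051, 0.0]
contact_force: [-0.0, 0.8, 3.0]
width: 0.0447
gripper_force: 53.9
```

Call:
{"fn": "drive_tool", "kwargs": {
  "rows": [
    [0, 0, 0, 0],
    [0, 0, 0, 0],
    [0, 0, 0, 0],
    [0, 0, -0.05, 0],
    [0, 0, -0.2, 0],
    [0, 0, -0.8, 0],
    [0, 0, -2, 0],
    [0, 0, -3, 0]
  ],
  "grip": 58
}}

```text
clock: 17.78
position: [0.4445, -0.1668, 0.1107]
ee_rot: [-0.0, 0.999, -0.051, -0.001]
contact_force: [0.8, -0.2, 0.6]
width: 0.058
gripper_force: 0.0
```

```bash
python3 go.py 569.5 244.9 180 -8.3
```

```text
t 17.78 p [ 444.5 -166.8  110.7] yaw -5.79 F [ 0.8 -0.2  0.6] w 58.0 g 0.0 tiltz [-1.1e-03  5.0e-04 -1.0e+00]
units [  3.31 -16.89  -2.77] 0.42
```

Call:
{"fn": "drive_tool", "kwargs": {
  "rows": [
    [0.3, -1.6, -1, 0.4],
    [0.6, -3.2, -2.5, 0.4],
    [0.9, -4.8, -2.8, 0.4],
    [3.3, -16.9, -2.8, 0.4],
    [3.3, -16.9, -2.8, 0.4],
    [3.3, -16.9, -2.8, 0.4],
    [3.3, -16.9, -2.8, 0.4],
    [3.3, -16.9, -2.8, 0.4]
  ]
}}

```text
clock: 18.45
position: [0.5357, 0.1358, 0.1781]
ee_rot: [0.0, 0.997, -0.071, 0.0]
contact_force: [1.0, -0.7, -0.0]
width: 0.058
gripper_force: 0.0
```

```bash
python3 go.py 570.5 245.3 175 -8.6 570.5 245.3 110 -8.6
```

```text
t 18.45 p [535.7 135.8 178.1] yaw -8.18 F [ 1.  -0.7 -0. ] w 58.0 g 0.0 tiltz [ 8.e-04 -2.e-04 -1.e+00]
units [ 0.75 -4.53  0.13] 0.07
units [ 0.75 -4.54  2.73] 0.07
```

Call:
{"fn": "drive_tool", "kwargs": {
  "rows": [
    [0.75, -4.2, 0, 0.07],
    [0.75, -4.2, 0, 0.07],
    [0.75, -4.2, 0, 0.07],
    [0.75, -4.2, 1, 0.07],
    [0.75, -4.2, 2, 0.07],
    [0.75, -4.2, 2.6, 0.07],
    [0.75, -4.2, 2.7, 0.07],
    [0.75, -4.2, 2.7, 0.07]
  ]
}}

```text
clock: 19.12
position: [0.5684, 0.2347, 0.1091]
ee_rot: [0.001, 0.997, -0.075, -0.001]
contact_force: [0.3, 0.3, 0.6]
width: 0.0582
gripper_force: 0.0
```

```bash
python3 go.py 570.5 245.3 87 -8.6; python3 - <<'E'
from h import *
p,d=eyes.get_image("scene"); s=p[100:220,310:410,::-1]
q,_=eyes.get_image("top"); np.savez("pics/t7.npz",p=q,d=_)
o=np.hstack([cv2.resize(s,(400,480),interpolation=cv2.INTER_CUBIC),cv2.resize(q[205:285,372:437,::-1],(390,480),interpolation=cv2.INTER_CUBIC)])
cv2.imwrite("pics/s7.png",o)
E
```

```text
t 19.12 p [568.4 234.7 109.1] yaw -8.61 F [0.3 0.3 0.6] w 58.2 g 0.0 tiltz [-2.5e-03 -8.0e-04 -1.0e+00]
units [ 0.02 -0.43  0.88] -0.0
```

View pics/s7.png

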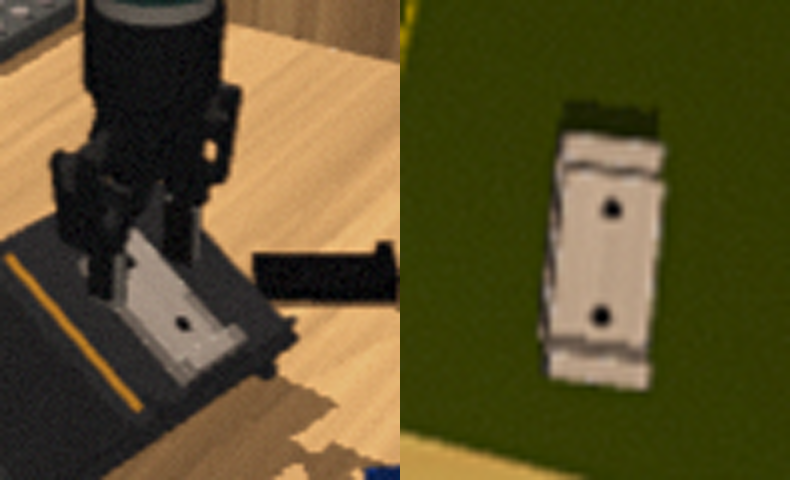

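Right half: angle_a sits neatly on the base (crop (605,260)), lips at opposite ends. Left half: the gripper is above angle_b; a y correction of 10 mm is still needed.

Call:
{"fn": "drive_tool", "kwargs": {
  "rows": [
    [0.02, -0.2, 0, 0],
    [0.02, -0.43, 0, 0],
    [0.02, -0.43, 0, 0],
    [0.02, -0.43, 0.2, 0],
    [0.02, -0.43, 0.4, 0],
    [0.02, -0.43, 0.55, 0],
    [0.02, -0.43, 0.65, 0],
    [0.02, -0.43, 0.7, 0]
  ]
}}

```text
clock: 19.88
position: [0.5707, 0.2452, 0.0917]
ee_rot: [0.0, 0.997, -0.075, -0.001]
contact_force: [0.2, 0.1, -0.4]
width: 0.0581
gripper_force: 0.0
```

```bash
python3 go.py 570.5 245.3 88 -8.6
```

```text
t 19.88 p [570.7 245.2  91.7] yaw -8.62 F [ 0.2  0.1 -0.4] w 58.1 g 0.0 tiltz [-1.5e-03 -6.0e-04 -1.0e+00]
units [-0.01 -0.    0.15] -0.0
```

Call:
{"fn": "drive_tool", "kwargs": {
  "rows": [
    [0, 0, 0.04, 0],
    [0, 0, 0.08, 0],
    [0, 0, 0.12, 0],
    [0, 0, 0.14, 0],
    [0, 0, 0.14, 0],
    [0, 0, 0.14, 0],
    [0, 0, 0.14, 0],
    [0, 0, 0.14, 0]
  ]
}}

```text
clock: 20.55
position: [0.5713, 0.2455, 0.0892]
ee_rot: [-0.0, 0.997, -0.075, 0.0]
contact_force: [-0.0, -1.0, -0.7]
width: 0.0576
gripper_force: 0.0
```

Call:
{"fn": "drive_tool", "kwargs": {
  "rows": [
    [0, 0, 0, 0],
    [0, 0, 0, 0],
    [0, 0, 0, 0],
    [0, 0, 0, 0],
    [0, 0, 0, 0],
    [0, 0, 0, 0],
    [0, 0, 0, 0],
    [0, 0, 0, 0]
  ],
  "grip": 40,
  "newtons": 40
}}

```text
clock: 21.22
position: [0.5715, 0.2455, 0.0894]
ee_rot: [-0.0, 0.997, -0.075, 0.0]
contact_force: [1.4, 0.1, 3.5]
width: 0.0447
gripper_force: 42.4
```

Call:
{"fn": "drive_tool", "kwargs": {
  "rows": [
    [0, 0, -0.2, 0],
    [0, 0, -0.6, 0],
    [0, 0, -1.2, 0],
    [0, 0, -2, 0],
    [0, 0, -3, 0],
    [0, 0, -3.6, 0],
    [0, 0, -3.6, 0],
    [0, 0, -3.6, 0]
  ]
}}

```text
clock: 21.88
position: [0.5713, 0.2454, 0.1797]
ee_rot: [-0.0, 0.997, -0.075, 0.001]
contact_force: [-0.9, -0.3, -3.1]
width: 0.0446
gripper_force: 41.9
```

```bash
python3 go.py 455 -3 178 -8.6 455 -3 65 -8.6
```

```text
t 21.88 p [571.3 245.4 179.7] yaw -8.61 F [-0.9 -0.3 -3.1] w 44.6 g 41.9 tiltz [ 1.2e-03  2.0e-04 -1.0e+00]
units [-3.11 10.52  0.06] -0.0
units [-3.11 10.52  4.58] -0.0
```

Call:
{"fn": "drive_tool", "kwargs": {
  "rows": [
    [-0.3, 1, 0, 0],
    [-0.7, 2.4, 0, 0],
    [-1.1, 3.9, 0, 0],
    [-1.6, 5.4, 0, 0],
    [-2, 6.9, 0, 0],
    [-2.5, 8.4, 0, 0],
    [-2.9, 9.7, 0, 0],
    [-3.1, 10.5, 0, 0]
  ]
}}

```text
clock: 22.55
position: [0.4513, -0.0046, 0.1773]
ee_rot: [0.001, 0.997, -0.076, -0.003]
contact_force: [0.1, -0.4, -3.0]
width: 0.0445
gripper_force: 41.9
```

Call:
{"fn": "drive_tool", "kwargs": {
  "rows": [
    [0, 0, 1, 0],
    [0, 0, 2.5, 0],
    [0, 0, 3.8, 0],
    [0, 0, 4.6, 0],
    [0, 0, 4.8, 0],
    [0, 0, 4.9, 0],
    [0, 0, 5, 0],
    [0, 0, 5, 0]
  ]
}}

```text
clock: 23.22
position: [0.456, -0.0025, 0.0545]
ee_rot: [0.0, 0.997, -0.075, 0.001]
contact_force: [1.2, 0.2, -1.5]
width: 0.0445
gripper_force: 41.9
```

```bash
python3 go.py 455 -3 28 -8.6
```

```text
t 23.22 p [456.   -2.5  54.5] yaw -8.60 F [ 1.2  0.2 -1.5] w 44.5 g 41.9 tiltz [ 1.2e-03 -3.0e-04 -1.0e+00]
units [-0.04  0.02  1.06] -0.0
```

Call:
{"fn": "drive_tool", "kwargs": {
  "rows": [
    [0, 0, 0.2, 0],
    [0, 0, 0.35, 0],
    [-0.02, 0, 0.5, 0],
    [-0.04, 0, 0.65, 0],
    [-0.06, 0, 0.8, 0],
    [-0.09, 0, 0.92, 0],
    [-0.12, 0, 1.04, 0],
    [-0.12, 0, 1.04, 0]
  ]
}}

```text
clock: 23.88
position: [0.4483, -0.0014, 0.0282]
ee_rot: [-0.0, 0.997, -0.075, -0.004]
contact_force: [-7.8, 0.8, 8.5]
width: 0.0446
gripper_force: 46.7
```

Call:
{"fn": "drive_tool", "kwargs": {
  "rows": [
    [-0.01, 0, 0.04, 0],
    [-0.02, 0, 0.08, 0],
    [-0.03, 0, 0.12, 0],
    [-0.04, 0, 0.16, 0],
    [-0.05, 0, 0.2, 0],
    [-0.06, 0, 0.24, 0],
    [-0.06, 0, 0.24, 0],
    [-0.06, 0, 0.24, 0]
  ]
}}

```text
clock: 24.55
position: [0.4478, -0.0013, 0.0227]
ee_rot: [-0.0, 0.997, -0.075, -0.003]
contact_force: [-6.4, 1.9, 8.2]
width: 0.0446
gripper_force: 47.5
```

Call:
{"fn": "drive_tool", "kwargs": {
  "rows": [
    [0, 0, 0.03, 0],
    [0, 0, 0.06, 0],
    [0, 0, 0.08, 0],
    [0, 0, 0.08, 0],
    [0, 0, 0.08, 0],
    [0, 0, 0.08, 0],
    [0, 0, 0.08, 0],
    [0, 0, 0.08, 0]
  ]
}}

```text
clock: 25.22
position: [0.4478, -0.0013, 0.0222]
ee_rot: [-0.0, 0.997, -0.075, -0.002]
contact_force: [-11.5, 1.5, 25.1]
width: 0.0446
gripper_force: 49.3
```

```bash
python3 go.py; python3 - <<'E'
from h import *
p,d=eyes.get_image("scene"); np.savez("pics/s8.npz",p=p,d=d)
cv2.imwrite("pics/s8.png",cv2.resize(p[210:265,215:285,::-1],None,fx=10,fy=10,interpolation=cv2.INTER_CUBIC))
E
```

```text
t 25.22 p [447.8  -1.3  22.2] yaw -8.59 F [-11.5   1.5  25.1] w 44.6 g 49.3 tiltz [-4.4e-03  4.0e-04 -1.0e+00]
```

View pics/s8.png

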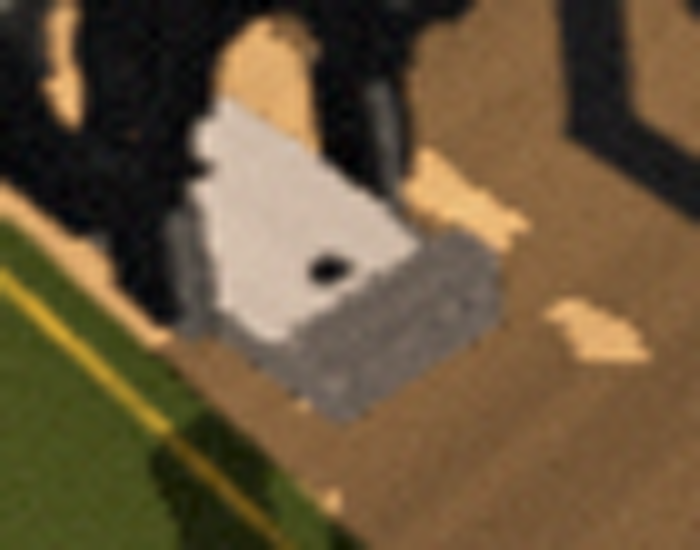

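Angle_b is down flat: the force rose to 25 N, hole at crop (328,270), lip at (400,310). I'll release and locate it.

Call:
{"fn": "drive_tool", "kwargs": {
  "rows": [
    [0, 0, -0.06, 0],
    [0, 0, -0.06, 0],
    [0, 0, -0.06, 0],
    [0, 0, -0.06, 0],
    [0, 0, -0.06, 0],
    [0, 0, -0.02, 0],
    [0, 0, 0.0, 0],
    [0, 0, 0.0, 0]
  ],
  "grip": 54
}}

```text
clock: 25.93
position: [0.4507, -0.0018, 0.0197]
ee_rot: [0.0, 0.997, -0.075, -0.0]
contact_force: [0.0, -0.3, -0.5]
width: 0.054
gripper_force: 0.0
```

```bash
python3 go.py; python3 - <<'E'
from h import *
p,d=eyes.get_image("scene"); c=eyes.camera_info("scene")
S=lambda x,y:np.array([215+x/10,210+y/10])
# hole: darkest blob near the seen pixel
u0,v0=S(328,270).astype(int); g=cv2.cvtColor(p,cv2.COLOR_RGB2GRAY).astype(float)[v0-4:v0+5,u0-4:u0+5]
w=np.clip(80-g,0,None); yy,xx=np.mgrid[-4:5,-4:5]; u,v=u0+(w*xx).sum()/w.sum(),v0+(w*yy).sum()/w.sum()
print("hole",u,v,ray("scene",u,v,12), "pic",ray("scene",*S(328,270),12))
print("lip bottom corner",ray("scene",*S(343,422),0),"lip right bottom",ray("scene",*S(500,325),0), "lip top right", ray("scene",*S(500,262),22))
poly=np.array([S(230,190),S(330,180),S(390,240),S(280,320),S(235,295)]).astype(np.int32)
m=np.zeros(d.shape,np.uint8); cv2.fillPoly(m,[poly],1); v,u=np.nonzero((m>0)&(d>0)); z=d[v,u]
P=(np.c_[(u-c["cx"])/c["fx"]*z,(v-c["cy"])/c["fy"]*z,z]-c["t"])@c["R"]*1000
A=np.c_[P[:,:2]-[450,0],np.ones(len(P))]
r=least_squares(lambda k:A@k-P[:,2],[0,0,12],loss="soft_l1").x; print(r,np.degrees(np.arctan(r[:2])))
# stack from the earlier top picture (arm clear): crop scale 6, offset (372,205)
T=lambda x,y:(372+(x-400)/6,205+y/6)
h=[ray("top",*T(612,208),27),ray("top",*T(600,316),27)]; print("a holes",h)
dd=(h[0]-h[1])[:2]; ex=dd/np.linalg.norm(dd); print("yaw",np.degrees(np.arctan2(dd[1],dd[0])),"a centre",(h[0]+h[1])[:2]/2-7*ex)
print("b-lip inner on a/base lip edges", ray("top",*T(610,170),25),ray("top",*T(600,350),37))
E
```

```text
t 25.93 p [450.7  -1.8  19.7] yaw -8.61 F [ 0.  -0.3 -0.5] w 54.0 g 0.0 tiltz [-6.e-04  0.e+00 -1.e+00]
hole 247.2804232804233 236.5873015873016 [466.86010662  -3.79580391  12.        ] pic [468.72565103  -4.17188153  12.        ]
lip bottom corner [493.99405001 -28.9201973    0.        ] lip right bottom [501.67113503  12.44406913   0.        ] lip top right [506.34518084  10.21445034  22.        ]
[2.04827107e-02 1.49735535e-03 1.26805514e+01] [1.1734088  0.08579208]
a holes [array([ 479.84226037, -172.31117387,   27.        ]), array([ 429.89168354, -166.82832956,   27.        ])]
yaw -6.264016432394177 a centre [ 447.90876422 -168.80598136]
b-lip inner on a/base lip edges [ 497.55349477 -171.77620182   25.        ] [ 414.59203273 -164.77500433   37.        ]
```

Call:
{"fn": "drive_tool", "kwargs": {
  "rows": [
    [0, 0, -0.06, 0],
    [0, 0, -0.06, 0],
    [0, 0, -0.06, 0],
    [0, 0, -0.06, 0],
    [0, 0, -0.06, 0],
    [0, 0, -0.06, 0],
    [0, 0, -0.06, 0],
    [0, 0, -0.06, 0]
  ],
  "grip": 40,
  "newtons": 50
}}

```text
clock: 26.65
position: [0.4508, -0.0018, 0.0215]
ee_rot: [0.0, 0.997, -0.075, -0.0]
contact_force: [-0.6, -0.2, -1.8]
width: 0.0446
gripper_force: 53.9
```

Call:
{"fn": "drive_tool", "kwargs": {
  "rows": [
    [0, 0, -0.2, 0],
    [0, 0, -0.6, 0],
    [0, 0, -1.2, 0],
    [0, 0, -2, 0],
    [0, 0, -2.8, 0],
    [0, 0, -2.8, 0],
    [0, 0, -2.8, 0],
    [0, 0, -2.8, 0]
  ]
}}

```text
clock: 27.32
position: [0.4502, -0.0017, 0.0911]
ee_rot: [0.0, 0.997, -0.075, -0.0]
contact_force: [-0.2, -0.2, -3.0]
width: 0.0448
gripper_force: 54.0
```

```bash
python3 go.py 466 -169.8 91 -6
```

```text
t 27.32 p [450.2  -1.7  91.1] yaw -8.61 F [-0.2 -0.2 -3. ] w 44.8 g 54.0 tiltz [-9.e-04  1.e-04 -1.e+00]
units [1.63 6.55 0.  ] -0.44
```

Call:
{"fn": "drive_tool", "kwargs": {
  "rows": [
    [0.2, 1, 0, -0.1],
    [0.6, 2.4, 0, -0.3],
    [1, 3.9, 0, -0.44],
    [1.3, 5.2, 0, -0.44],
    [1.6, 6.2, 0, -0.44],
    [1.63, 6.55, 0, -0.44],
    [1.63, 6.55, 0, -0.44],
    [1.63, 6.55, 0, -0.44]
  ]
}}

```text
clock: 27.98
position: [0.4653, -0.169, 0.0903]
ee_rot: [-0.001, 0.999, -0.053, -0.002]
contact_force: [0.6, -0.1, -2.6]
width: 0.0444
gripper_force: 53.9
```

```bash
python3 go.py 466 -169.8 50 -6; python3 - <<'E'
from h import *
p,d=eyes.get_image("scene"); np.savez("pics/s9.npz",p=p,d=d)
cv2.imwrite("pics/s9.png",cv2.resize(p[225:325,130:250,::-1],None,fx=6,fy=6,interpolation=cv2.INTER_CUBIC))
E
```

```text
t 27.98 p [ 465.3 -169.    90.3] yaw -6.06 F [ 0.6 -0.1 -2.6] w 44.4 g 53.9 tiltz [-0.0031  0.0023 -1.    ]
units [0.04 0.03 1.61] -0.01
```

View pics/s9.png

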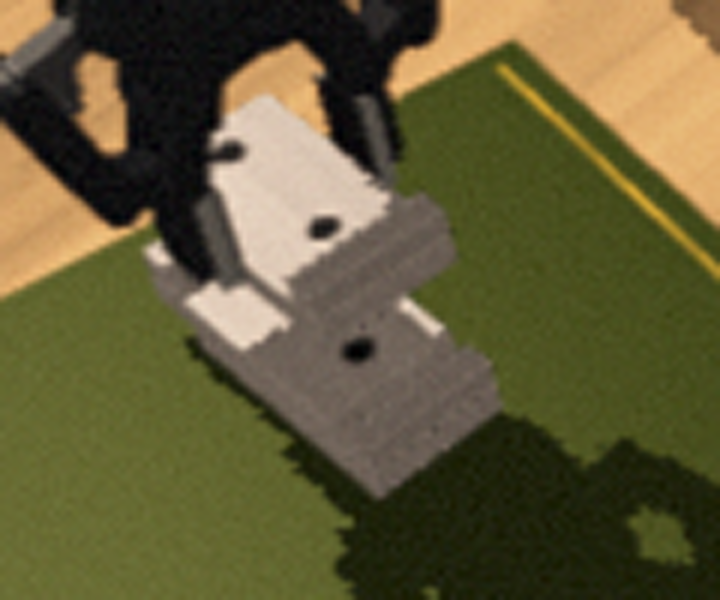

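Angle_b is level above the pile: its holes are at crop (232,151) and (323,228), and angle_a's far hole is at (358,349).

```bash
python3 - <<'E'
from h import *
S=lambda x,y:(130+x/6,225+y/6)
b=[ray("scene",*S(232,151),81),ray("scene",*S(323,228),81)]; a=ray("scene",*S(358,349),27)
d=(b[1]-b[0])[:2]; print(b,a,np.linalg.norm(d),np.degrees(np.arctan2(d[1],d[0])))
th=np.radians(-6); ex=np.array([np.cos(th),np.sin(th)]); ey=np.array([-ex[1],ex[0]])
cb=(b[0]+b[1])[:2]/2+7*ex; ca=a[:2]-32*ex; print(cb,ca,"rel",(cb-ca)@ex,(cb-ca)@ey)
E
```

```text
[array([ 433.98501782, -164.38284309,   81.        ]), array([ 483.18485436, -170.81018402,   81.        ])] [ 480.71424824 -170.01686906   27.        ] 49.61788616230794 -7.442825120336832
[ 465.54658936 -168.3282128 ] [ 448.88954758 -166.67195824] rel 16.738918498328434 0.09395355522901987
```

Call:
{"fn": "drive_tool", "kwargs": {
  "rows": [
    [0, 0, 0.3, 0],
    [0, 0, 0.8, 0],
    [0, 0, 1.2, 0],
    [0, 0, 1.4, 0],
    [0, 0, 1.5, 0],
    [0, 0, 1.56, 0],
    [0, 0, 1.6, 0],
    [0, 0, 1.6, 0]
  ]
}}

```text
clock: 28.7
position: [0.4668, -0.1697, 0.0518]
ee_rot: [0.0, 0.999, -0.052, 0.0]
contact_force: [-0.1, 0.6, -2.6]
width: 0.0445
gripper_force: 53.9
```

Call:
{"fn": "drive_tool", "kwargs": {
  "rows": [
    [0, 0, 0.02, 0],
    [0, 0, 0.04, 0],
    [0, 0, 0.06, 0],
    [0, 0, 0.06, 0],
    [0, 0, 0.06, 0],
    [0, 0, 0.06, 0],
    [0, 0, 0.06, 0],
    [0, 0, 0.06, 0]
  ]
}}

```text
clock: 29.37
position: [0.4666, -0.1698, 0.0501]
ee_rot: [0.0, 0.999, -0.052, 0.0]
contact_force: [-0.5, -0.2, -2.2]
width: 0.0445
gripper_force: 53.9
```

Call:
{"fn": "drive_tool", "kwargs": {
  "rows": [
    [0, 0, 0.02, 0],
    [0, 0, 0.04, 0],
    [0, 0, 0.06, 0],
    [0, 0, 0.06, 0],
    [0, 0, 0.06, 0],
    [0, 0, 0.06, 0],
    [0, 0, 0.06, 0],
    [0, 0, 0.06, 0]
  ]
}}

```text
clock: 30.03
position: [0.4666, -0.1698, 0.0486]
ee_rot: [0.0, 0.999, -0.052, 0.0]
contact_force: [-0.3, 0.1, -1.7]
width: 0.0443
gripper_force: 53.9
```

Call:
{"fn": "drive_tool", "kwargs": {
  "rows": [
    [0, 0, 0.02, 0],
    [0, 0, 0.04, 0],
    [0, 0, 0.04, 0],
    [0, 0, 0.04, 0],
    [0, 0, 0.04, 0],
    [0, 0, 0.04, 0],
    [0, 0, 0.04, 0],
    [0, 0, 0.04, 0]
  ]
}}

```text
clock: 30.7
position: [0.4667, -0.1699, 0.0483]
ee_rot: [0.0, 0.999, -0.052, 0.0]
contact_force: [-1.2, 0.4, 5.2]
width: 0.0443
gripper_force: 54.8
```

Contact. Release, then rise and clear.

Call:
{"fn": "drive_tool", "kwargs": {
  "rows": [
    [0, 0, -0.02, 0],
    [0, 0, -0.02, 0],
    [0, 0, -0.02, 0],
    [0, 0, -0.05, 0],
    [0, 0, -0.2, 0],
    [0, 0, -0.8, 0],
    [0, 0, -2, 0],
    [0, 0, -3, 0]
  ],
  "grip": 58
}}

```text
clock: 31.37
position: [0.4663, -0.1696, 0.1234]
ee_rot: [-0.0, 0.999, -0.052, -0.001]
contact_force: [1.3, -1.0, -0.3]
width: 0.0582
gripper_force: 0.0
```

Call:
{"fn": "drive_tool", "kwargs": {
  "rows": [
    [0, -0.5, -1, 0],
    [0, -1.5, -2, 0],
    [0, -3, -2, 0],
    [0, -4, -2, 0],
    [0, -5, -2, 0],
    [0, -6, -2, 0],
    [0, -6, -2, 0],
    [0, -6, -2, 0]
  ]
}}

```text
clock: 32.03
position: [0.4821, -0.0197, 0.1728]
ee_rot: [0.0, 0.999, -0.051, 0.0]
contact_force: [0.2, -0.3, -0.4]
width: 0.0575
gripper_force: 0.0
```

```bash
python3 go.py; python3 - <<'E'
from h import *
p,_=eyes.get_image("scene"); q,_=eyes.get_image("top")
o=np.hstack([cv2.resize(p[240:320,140:230,::-1],(450,400),interpolation=cv2.INTER_CUBIC),cv2.resize(q[215:280,377:432,::-1],(338,400),interpolation=cv2.INTER_CUBIC)])
cv2.imwrite("pics/s10.png",o)
E
```

```text
t 32.03 p [482.1 -19.7 172.8] yaw -5.81 F [ 0.2 -0.3 -0.4] w 57.5 g 0.0 tiltz [ 2.e-04 -5.e-04 -1.e+00]
```

View pics/s10.png

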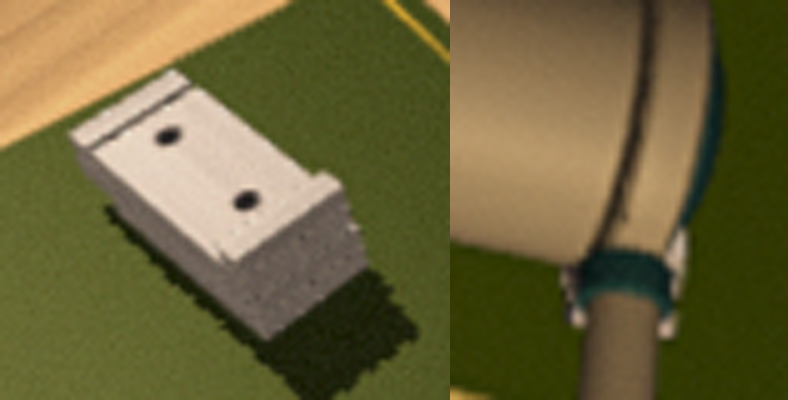

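The scene view shows a neat pile of three, sides in line, lips alternating, top holes at crop (168,135) and (246,200). The top view is blocked by the arm. Handing in.

```bash
python3 -c "
from rig import order; print(order.sign_off())"
```

```text
the job is handed in; nothing more can be done
None
```

I stacked angle_a and then angle_b on the base, flat with lips alternating, and handed the job in at about 32 s; the hand-in gave no verdict, and I viewed 13 pictures, over the limit of 10.

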